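# Unclip the mould tote and set out the round dip mould

### The arm

A 6-joint arm with a two-finger parallel gripper is mounted at the origin on the work surface. World frame = base frame: x ahead of the robot, y to its left, z up, the work surface at z = 0. Lengths are in mm, angles in rad, forces in N, time in s.
With the tool pointing down it reaches from about 350 to 975 mm from the base axis. Payload 7.1 kg.
Tool frame: the origin (TCP) lies at the very end of the fingers, on their centre line; the grasp point (between the pads) lies 19 mm behind it (ctrl.pinch_z is the z of the grasp point in the tool frame, in mm); z points along the fingers, y is the direction in which the jaws open and shut (so a half turn about z gives the same grasp; the last joint's range is limited). The gripper opens to 88 mm and grips with 3 to 60 N. Pads are 20 mm wide; open, the fingers measure 115 mm over their backs; the gripper's body (75 mm by 178 mm) begins 61 mm behind the grasp point.
Start: joints at [-1.323, 0.423, 1.63, -0, 1.089, -0.019], TCP at [164.797, -602.865, 189.275] pointing down, gripper open.
Joint ranges: [-3, 3], [-0.9, 2.11], [0.09, 2.58], [-1.31, 4.45], [0.11, 2.69], [-2.54, 2.54]. Speed limits (rad/s): [2.39, 2.39, 3.01, 3.14, 3.14, 3.14].

### API

Orientations are given as a rotation vector (axis times angle).
In Python, from workcell import get_obs, optics, ctrl gives the robot as it stands.
- The arm moves only by the shell command python3 -m jog 'ROWS'. ROWS is a JSON object of lists of equal length, an entry for each row: "delta_rot": the turn, a rotation vector about the tool's x, y, z in rad, a list of three; "translation": the shift along the tool's x, y, z in mm, a list of three; "hand": the opening, from -1 (shut) to 1 (fully open). In form: {"delta_rot": [[rx, ry, rz], ...], "translation": [[x, y, z], ...], "hand": [hand, ...]}. A call has 1 to 5 rows; each row is the pose to reach, as a shift and turn from the pose commanded when the call began, along the tool's axes at that moment; what a row does not reach only later rows make up. A row lasts 1/10 s, in which the tool goes at most 50 mm and 8.59 degrees, less where a joint would pass 70% of its speed; a pose out of reach is approached as far as the arm can. A call with a gripper value outside its range is refused whole. The fingers move at their own pace and stop on an object; the grip force is fixed at half the most. Time passes only in rows, so rows that repeat a pose let the fingers close. It gives the time, the measured TCP pose, the force and the opening at its end, in the units of the state.
- get_obs(): the state, without advancing time (a new reading comes with each control period).
- optics.get_image(name): name is "scene" or "top"; returns the picture (420x560x3 uint8, red, green, blue); there is no depth.
- optics.calibration(name): a dict with "intrinsics" (3x3 intrinsics, pixels), "cam_to_world" (4x4, takes a point from camera to world coordinates). Camera axes: x right, y up, looking along -z (the intrinsics and any distortion apply to the point x, -y, -z); pixel columns grow to the right and rows downward; lengths in mm; the calibration is good to about 2 mm. A picture is of the moment at which its call begins. calibration takes no time and is no camera call.
- ctrl.close_job(): hands the job in, once; it reports no verdict.
The state is a dict: "t": time; "qpos": joint angles; "qvel": joint speeds; "joint_torque": joint torques, N m; "ee_pos": TCP position; "orientation": TCP orientation; "ft_force": force on the tool from outside, world axes, zero at the start; "moment": the same for the moment, N m; "width": finger opening in mm.
Only numpy, scipy, OpenCV 4.12 (cv2) and the standard library are available. Lean on these libraries where they do the work, as an engineer would, in place of code of your own. Each camera call takes 0.05 s, during which the arm holds its last target. There are 200 camera calls.

### The job

Flip open both spring clips on the metal tote, lift its lid off and lay it right way up in the middle of the low wooden board. Then take the round brass mould out of the tote and stand it upright in the middle of the dark steel plate; set things down rather than drop them, leave the square mould in the tote and the clips open, and do not disturb the other things on the bench.

Things in the scene. Friction and masses are not known exactly. Their poses are not given: they have to be found in the camera images.
- tote: Grey open-topped metal tote, fixed to the bench, 190 (its x) x 150 (its y) x 80 mm high, walls and floor 3 mm; a thin wall at its x = 0 makes two bays, on its -x and +x sides, each about 90 x 144 mm. Origin: centre of its underside, z up. The lid covers it at the start; a clip sits at the middle of its +y side and of its -y side.
- clip_left (a joint): Steel over-centre spring clip on the tote's +y side, hinged along the tote's x, 86 mm from the tote's centre and 50 mm high. 0 = closed: upright, hook over the lid's edge. 1.9 rad = fully open: swung outward and down, reaching 152 mm from the tote's centre. Pushed outward at its tab (about 3 N) it resists up to 0.55 rad, then snaps open by itself and stays; let go earlier it springs shut.
- clip_right (a joint): The same clip on the tote's -y side, mirrored: its tab swings outward to the tote's -y. 0 = closed, 1.9 rad = fully open.
- clip_left_tab (a point): Middle of the inner face of the left clip's flat finger tab, 30 mm wide along the tote's x. Closed: the tab stands upright from 90 to 120 mm above the bench (this point at 105 mm), inner face 87 mm from the tote's centre; below it the 3 mm thick hook reaches 10 mm inward over the lid. The clip snaps over when this point has gone about 30 mm outward.
- clip_right_tab (a point): The same point of the right clip's tab.
- lid: Loose aluminium lid, 196 (its x) x 168 (its y) x 6 mm, 0.3 kg, with a 6 mm deep locating skirt beneath that fits 3 mm loosely inside the tote's rim: lift it straight up. Origin: centre of the skirt's lower edge, so plate is 6 to 12 mm above it; on the tote the plate's top is 86 mm above the bench. Starts with its axes along the tote's.
- lid_handle (a point): Centre of the lid's black bar handle: a bar 90 mm long along the lid's x, 14 mm wide (y), 16 mm high, in the middle of the lid; this point is 26 mm above the lid's top face and 38 mm above the lid's origin. The 18 mm below the bar is free between two end posts.
- lid_board: Low pale wooden board fixed to the bench, 220 (x) x 190 (y) x 12 mm, left or right of the tote. Origin: centre of its underside.
- round_mould: Loose round brass dip mould, a plain upright cylinder 46 mm across and 56 mm high with an open top (wall 7 mm), 0.35 kg, standing on the tote's floor in the middle of one of the two bays, hidden under the lid at the start. Origin: centre of its underside, z up.
- square_mould: Loose square brass mould, 46 x 46 x 56 mm with an open top, in the other bay. It stays there. Origin: centre of its underside.
- steel_plate: Dark steel plate fixed to the bench, 150 x 150 x 10 mm, on the other side of the tote from the wooden board. Origin: centre of its underside.
- paddle: Bystander: graphite paddle with wooden handle, about 210 mm long and 24 mm high, lying crosswise beyond the tote. Leave alone.
- tweezers: Bystander: steel tweezers 160 mm long lying on the bench. Leave alone.
- frit_jar: Bystander: glass jar, 60 mm across, 75 mm high. Leave alone.
- powder_jar: Bystander: glass jar, 52 mm across, 60 mm high. Leave alone.
- pick: Bystander: pick with a handle, lying on the bench. Leave alone.
- tile: Bystander: white ceramic tile 50 x 36 x 12 mm lying between robot and tote. Leave alone.
There are look-alikes about, which are no part of the job. There is more than one size of the steel_plate; the one meant has the size given above.

How it is judged:
By the outcome, as a careful person would: the job done as asked, in the order asked, and still so for the second after the job is handed in, with the robot touching nothing.
It also fails if it takes over 61 s, if anything falls off the work surface, if the arm or the gripper's body presses on something with over 40 N, if the wrist force passes 120 N, or if a joint passes its speed limit or range.

## Working session

There is one attempt and no reset: what is moved stays moved. The work goes in short steps, Python scripts to look and compute and a shell command to move; the robot and the scene stay as the last step left them, time stands still between calls to the robot, and variables do not carry over. Pictures are saved under pics/ and viewed, about 8 in all and at most 12, crops included, and the job is handed in when it is done.

```bash
mkdir -p pics; ls
python3 - <<'E'
from workcell import get_obs, optics, ctrl
import cv2
for n in("scene","top"):
    im=optics.get_image(n); cv2.imwrite(f"pics/{n}0.png",im[:,:,::-1])
    c=optics.calibration(n); print(n,c)
o=get_obs();print(o['t'],o['ee_pos'],o['orientation'],o['width'],ctrl.pinch_z)
E
```

```text
pics
scene {'intrinsics': array([[493.5942622 ,   0.        , 277.54570637],
       [  0.        , 493.5942622 , 217.33154895],
       [  0.        ,   0.        ,   1.        ]]), 'cam_to_world': array([[ 9.78440636e-02, -7.58136475e-01,  6.44713599e-01,
         1.18843144e+03],
       [ 9.95185531e-01,  7.82349571e-02, -5.90343090e-02,
        -7.84573152e+01],
       [-5.68307783e-03,  6.47385802e-01,  7.62141277e-01,
         9.40722921e+02],
       [ 0.00000000e+00,  0.00000000e+00,  0.00000000e+00,
         1.00000000e+00]])}
top {'intrinsics': array([[413.63685657,   0.        , 281.78928927],
       [  0.        , 413.63685657, 209.53565748],
       [  0.        ,   0.        ,   1.        ]]), 'cam_to_world': array([[-1.79584253e-03,  9.83844698e-01, -1.79015044e-01,
         3.10258921e+02],
       [-9.99412841e-01, -7.89103284e-03, -3.33422409e-02,
        -7.06292701e+00],
       [-3.42162005e-02,  1.78850057e-01,  9.83281195e-01,
         1.00929547e+03],
       [ 0.00000000e+00,  0.00000000e+00,  0.00000000e+00,
         1.00000000e+00]])}
0.1 [ 164.67495466 -602.35244894  188.59458544] [-3.11232963e+00 -4.17637725e-01  2.31553794e-04] 87.6091303650198 -18.700000000000003
```

View pics/top0.png

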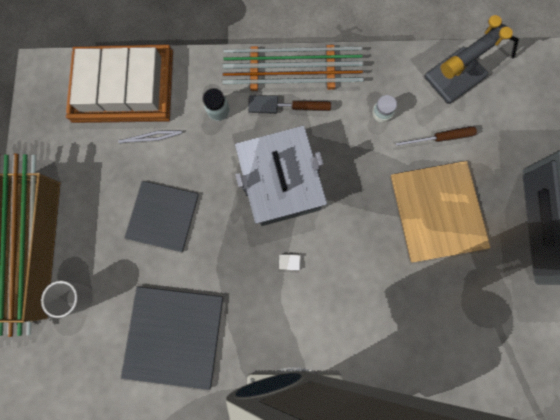

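View pics/scene0.png

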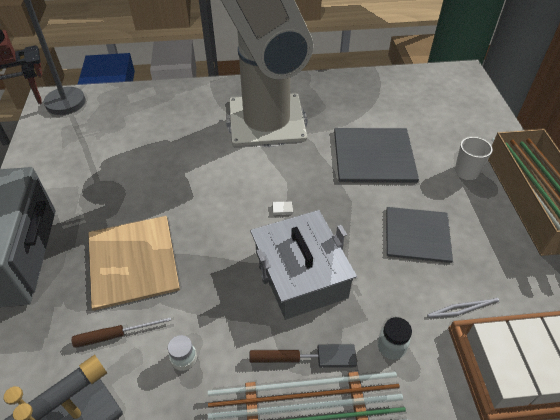

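The top view shows the tote with its lid at about (281,174), clips at (240,180) and (319,158), the board at (440,211) and the tile at (289,262). Candidates for the steel plate are (163,216), which looks about 150 mm, and (173,337), which looks bigger. Next I measure both and check in a close crop.

```bash
cat > h.py <<'E'
import numpy as np, cv2
from workcell import get_obs, optics, ctrl
def ray(n,uv):
    c=optics.calibration(n);K=c['intrinsics'];T=c['cam_to_world']
    d=np.linalg.inv(K)@np.array([uv[0],uv[1],1.]);d=T[:3,:3]@(d*[1,-1,-1]);return T[:3,3],d
def onz(n,uv,z):
    o,d=ray(n,uv);return o+d*(z-o[2])/d[2]
def proj(n,p):
    c=optics.calibration(n);T=c['cam_to_world'];q=T[:3,:3].T@(np.asarray(p,float)-T[:3,3])
    u=c['intrinsics']@(q*[1,-1,-1]);return u[:2]/u[2]
def two(a,b):
    o1,d1=ray('top',a);o2,d2=ray('scene',b)
    s=np.linalg.lstsq(np.c_[d1,-d2],o2-o1,rcond=None)[0];p,q=o1+d1*s[0],o2+d2*s[1];return (p+q)/2,np.linalg.norm(p-q)
def blob(n,im,mask,box,z):
    m=np.zeros(mask.shape,np.uint8);x0,y0,x1,y1=box;m[y0:y1,x0:x1]=mask[y0:y1,x0:x1]
    m=cv2.morphologyEx(m,cv2.MORPH_OPEN,np.ones((3,3)))
    c=max(cv2.findContours(m,cv2.RETR_EXTERNAL,cv2.CHAIN_APPROX_NONE)[0],key=cv2.contourArea)
    w=np.array([onz(n,p[0],z)[:2] for p in c],np.float32);r=cv2.minAreaRect(w)
    return r,cv2.contourArea(c)
E
python3 - <<'E'
from h import *
B={n:cv2.imread(f'pics/{n}0.png') for n in('top','scene')}
boxes={'top':dict(p1=(115,170,210,260),p2=(110,275,235,400),board=(380,150,500,270),handle=(268,145,294,198),lid=(225,120,335,230)),
'scene':dict(p1=(375,195,465,270),p2=(325,120,425,190),board=(80,210,185,312),handle=(285,222,318,270),lid=(245,205,360,305))}
for n,b in boxes.items():
    im=B[n].astype(int);h=cv2.cvtColor(B[n],cv2.COLOR_BGR2HSV);V=h[...,2]
    dark=((V<82)*255).astype(np.uint8);blk=((V<60)*255).astype(np.uint8)
    wood=((h[...,1]>80)&(V>90)).astype(np.uint8)*255;lid=((im[...,0]-im[...,2]>8)&(V>125)).astype(np.uint8)*255
    for k,m,z in(('p1',dark,10),('p2',dark,10),('board',wood,12),('handle',blk,120),('lid',lid,86)):
        try:r,a=blob(n,im,m,b[k],z);print(n,k,np.round(r[0],1),np.round(r[1],1),round(r[2],1),a)
        except Exception as e:print(n,k,e)
t=cv2.resize(B['top'][120:270,120:340],None,fx=3.4,fy=3.4,interpolation=2)[:, :748]
cv2.imwrite('pics/c1.png',t)
s=cv2.resize(B['scene'][195:320,240:365],None,fx=4.7,fy=4.7,interpolation=2);cv2.imwrite('pics/c2.png',s)
E
```

```text
top p1 [438.3 259.1] [ 9.  92.4] 76.1 88.0
top p2 [283.4 261. ] [209.2  38.4] 83.5 353.0
top board [ 486.5 -354.5] [221.  193.4] 10.0 7059.5
top handle [559.8  27.7] [92.2 11.1] 14.3 144.0
top lid [563.8  28.9] [194.7 166.8] 14.8 5485.0
scene p1 [560.  306.5] [143.3  13.5] 76.5 205.0
scene p2 [305.1 269.3] [207.   18.4] 84.1 321.5
scene board [ 494.  -354.1] [221.8 188.6] 10.1 6204.0
scene handle [578.3  26.8] [106.   20.4] 14.9 275.0
scene lid [609.4  94.2] [77.9 60.6] 15.0 537.5
```

View pics/c1.png

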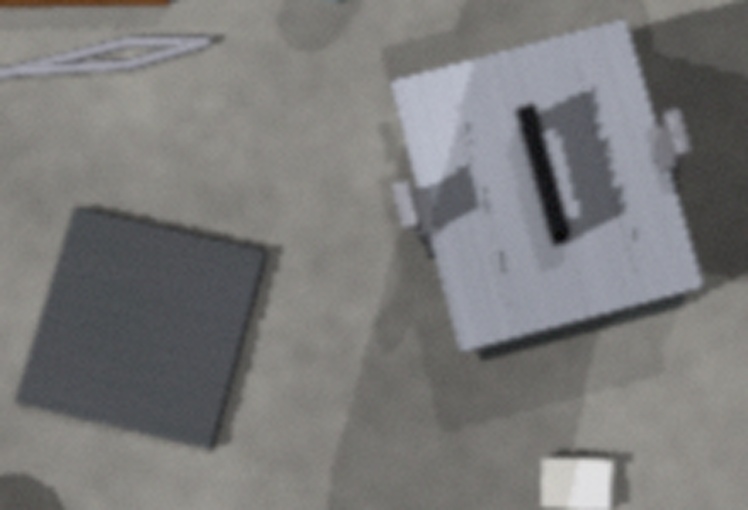

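View pics/c2.png

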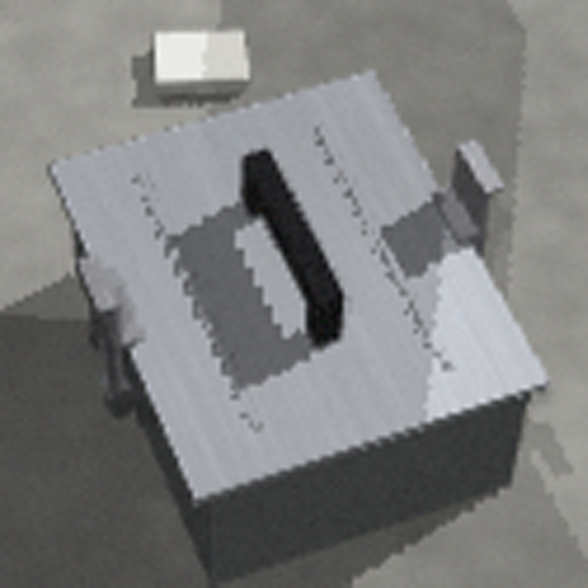

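The crops show the lid with its handle and two upright tabs, and a plate at crop corners (78,208), (268,246), (213,448), (18,402). I'll check positions from corners in both views.

Run:
```python
from h import *
np.set_printoptions(precision=1,suppress=True)
B={n:cv2.imread(f'pics/{n}0.png') for n in('top','scene')}
def corners(n,pts,z,lab):
    w=np.array([onz(n,p,z)[:2] for p in pts]);r=cv2.minAreaRect(w.astype(np.float32))
    print(n,lab,w.mean(0),np.linalg.norm(w-np.roll(w,-1,0),axis=1),round(np.degrees(np.arctan2(*(w[0]-w[1])[::-1])),1))
t=lambda a:np.array(a)/3.4+120-.35; s=lambda a:np.array(a)/4.7+[240,195]-.4
corners('top',t([(78,208),(268,246),(213,448),(18,402)]),10,'p1')
corners('top',[(137,287),(222,290),(210,388),(122,380)],10,'p2')
corners('top',t([(392,80),(626,22),(700,288),(460,350)]),86,'lid')
corners('scene',s([(372,72),(548,385),(200,498),(50,165)]),86,'lid')
corners('scene',[(388,207.5),(449,209.5),(451.5,257),(389,254)],10,'p1')
corners('scene',[(335,129),(408,128),(416.5,180),(336,179)],10,'p2')
# handle top face ends: two view
print(two(t((527,105)),s((335,295))),two(t((561,242)),s((258,155))))
h=cv2.cvtColor(B['top'],cv2.COLOR_BGR2HSV)
# tabs top edge middle
print('L tab',two(t((400,184)),s((480,165))),'at z120',onz('top',t((400,184)),120))
print('R tab',onz('top',t((675,118)),120),onz('scene',s((90,265)),120))
```

```text
top p1 [480.5 323.5] [146.  151.7 147.6 148.3] 78.1
top p2 [194.  283.8] [205.8 221.5 206.1 212.7] 87.9
top lid [563.3  29.1] [166.7 193.7 165.1 195. ] 103.8
scene lid [567.9  29.2] [194.6 162.9 194.2 165.9] -165.4
scene p1 [479.5 329.4] [151.5 148.3 143.2 145.3] -98.4
scene p2 [194.2 282.6] [213.1 213.  211.9 205. ] -94.8
(array([607.4,  40.6, 119.5]), np.float64(3.4221260519537138)) (array([516.9,  18.4, 108.1]), np.float64(2.813226400422543))
L tab (array([550.8, 118.1, 130.5]), np.float64(5.147740527023439)) at z120 [554.  122.2 120. ]
R tab [596.8 -58.5 120. ] [580.8 -62.4 120. ]
```

Choices: the plate is the small one at (163,216), which measures about 148 mm against about 210 mm for the other. The tote is at about (565.5, 29), yaw 14.6°, the board at (490,-354) and the plate at (480,326). First job is the clips, right one first.

```bash
cat >> h.py <<'E'
from scipy.spatial.transform import Rotation as R
C=np.array([565.5,29.]);YAW=np.radians(14.6)
def tote(x,y):return C+[np.cos(YAW)*x-np.sin(YAW)*y,np.sin(YAW)*x+np.cos(YAW)*y]
def down(a): # tool pointing down, tool y along world angle a (mod pi)
    y=np.array([np.cos(a),np.sin(a),0]);z=np.array([0,0,-1.]);return R.from_matrix(np.c_[np.cross(y,z),y,z])
def go(xy,z,a,p=None,r=None):
    o=get_obs();p=o['ee_pos'] if p is None else np.array(p,float);r=R.from_rotvec(o['orientation']) if r is None else r
    best=min([(r.inv()*down(a+k*np.pi)).as_rotvec() for k in(0,1)],key=np.linalg.norm)
    d=r.inv().apply(np.array([*xy,z])-p)
    print('trans',np.round(d,1),'rot',np.round(best,3))
def st():
    o=get_obs();r=R.from_rotvec(o['orientation']);q=o['ee_pos'];d=q[:2]-C;c,s=np.cos(YAW),np.sin(YAW)
    print('t',round(o['t'],2),'p',np.round(q,1),'tote xy',np.round([c*d[0]+s*d[1],c*d[1]-s*d[0]],1),'yaw',np.round(np.degrees(np.arctan2(*r.as_matrix()[:2,1][::-1])),1),'zdir',np.round(r.as_matrix()[:,2],3),'F',np.round(o['ft_force'],1),'w',round(o['width'],1),'q6',round(o['qpos'][5],2))
E
python3 - <<'E'
from h import *
st();go(tote(0,-55),200,YAW+np.pi/2)
E
```

```text
t 0.1 p [ 164.7 -602.4  188.6] tote xy [-547.  -509.9] yaw -74.7 zdir [-0.     0.001 -1.   ] F [-0.6  0.3 -0.6] w 87.6 q6 -0.02
trans [ 552.4 -448.4  -10.8] rot [-0.001 -0.     0.012]
```

```bash
python3 -m jog '{"delta_rot":[[0,0,0.012],[0,0,0.012],[0,0,0.012],[0,0,0.012],[0,0,0.012]],"translation":[[37,-30,-2],[74,-60,-4],[111,-90,-6],[148,-120,-8],[184,-149,-11]],"hand":[-1,-1,-1,-1,-1]}'
python3 -m jog '{"delta_rot":[[0,0,0],[0,0,0],[0,0,0],[0,0,0],[0,0,0]],"translation":[[37,-30,0],[74,-60,0],[111,-90,0],[148,-120,0],[184,-149,0]],"hand":[-1,-1,-1,-1,-1]}'
python3 - <<'E'
from h import *
st();go(tote(0,-55),200,YAW+np.pi/2)
E
```

```text
t: 0.6
ee_pos: [303.5, -408.7, 200.0]
orientation: [-3.115, -0.398, 0.0]
ft_force: [0.6, -0.3, -0.3]
width: 51.0
t: 1.1
ee_pos: [444.2, -218.2, 200.2]
orientation: [-3.116, -0.399, 0.0]
ft_force: [0.7, -0.3, 0.2]
width: 11.3
t 1.1 p [ 444.2 -218.2  200.2] tote xy [-179.7 -208.6] yaw -75.4 zdir [-0.  0. -1.] F [ 0.7 -0.3  0.2] w 11.3 q6 0.84
trans [ 179.7 -153.6    0.2] rot [-0.  0. -0.]
```

```bash
python3 -m jog '{"delta_rot":[[0,0,0],[0,0,0],[0,0,0],[0,0,0],[0,0,0]],"translation":[[37,-30,0],[74,-60,0],[111,-90,0],[150,-122,0],[180,-154,0]],"hand":[-1,-1,-1,-1,-1]}'
python3 -m jog '{"delta_rot":[[0,0,0],[0,0,0],[0,0,0]],"translation":[[0,0,30],[0,0,60],[0,0,60]],"hand":[-1,-1,-1]}'
python3 - <<'E'
from h import *
st()
for n in('scene','top'):
    im=optics.get_image(n)[:,:,::-1]; cv2.imwrite(f"pics/{n}1.png",im)
a=cv2.imread('pics/scene1.png')[170:320,225:375];b=cv2.imread('pics/top1.png')[110:240,215:345]
cv2.imwrite('pics/c3.png',np.hstack([cv2.resize(a,(400,400),interpolation=2),cv2.resize(b,(400,400),interpolation=2)]))
E
```

```text
t: 1.6
ee_pos: [580.2, -23.6, 200.0]
orientation: [3.116, 0.4, 0.0]
ft_force: [0.7, -0.8, -0.1]
width: 0.5
t: 1.9
ee_pos: [575.6, -24.9, 136.3]
orientation: [-3.114, -0.4, 0.012]
ft_force: [-0.3, -0.2, 0.1]
width: 0.3
t 1.9 p [575.6 -24.9 136.3] tote xy [ -3.8 -54.7] yaw -75.3 zdir [-0.008  0.    -1.   ] F [-0.3 -0.2  0.1] w 0.3 q6 1.25
```

View pics/c3.png

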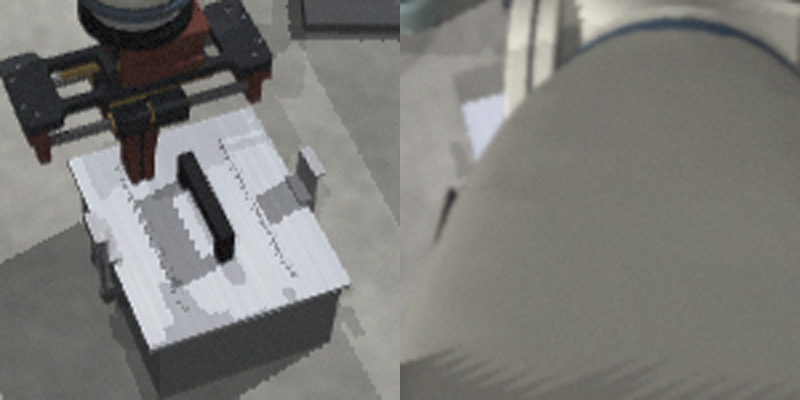

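The fingers sit over the lid at crop (138,178), between handle and right tab (97,235), as intended. Now down and push outward.

```bash
python3 - <<'E'
from h import *
print(proj('scene',get_obs()['ee_pos']),'seen ~(276.8,238)')
E
python3 -m jog '{"delta_rot":[[0,0,0],[0,0,0],[0,0,0]],"translation":[[0,0,25],[0,0,41],[0,0,41]],"hand":[-1,-1,-1]}'
python3 -m jog '{"delta_rot":[[0,0,0],[0,0,0],[0,0,0],[0,0,0],[0,0,0]],"translation":[[0,8,0],[0,16,0],[0,24,0],[0,32,0],[0,40,0]],"hand":[-1,-1,-1,-1,-1]}'
python3 - <<'E'
from h import *
st()
E
python3 -m jog '{"delta_rot":[[0,0,0],[0,0,0],[0,0,0],[0,0,0]],"translation":[[0,8,0],[0,16,0],[0,24,0],[0,24,0]],"hand":[-1,-1,-1,-1]}'
python3 - <<'E'
from h import *
st()
E
```

```text
[276.2580883  242.70168834] seen ~(276.8,238)
t: 2.3
ee_pos: [578.4, -26.1, 99.2]
orientation: [-3.116, -0.398, 0.002]
ft_force: [0.0, -0.0, 0.2]
width: 0.5
t: 2.8
ee_pos: [589.4, -65.3, 99.7]
orientation: [3.116, 0.399, 0.001]
ft_force: [0.7, -0.7, 0.3]
width: 0.3
t 2.8 p [589.4 -65.3  99.7] tote xy [ -0.7 -97.3] yaw -75.4 zdir [ 0.001 -0.    -1.   ] F [ 0.7 -0.7  0.3] w 0.3 q6 1.19
t: 3.2
ee_pos: [595.3, -88.6, 99.2]
orientation: [3.116, 0.398, 0.0]
ft_force: [0.7, 0.7, 0.0]
width: 0.3
t 3.2 p [595.3 -88.6  99.2] tote xy [  -0.8 -121.3] yaw -75.5 zdir [ 0. -0. -1.] F [0.7 0.7 0. ] w 0.3 q6 1.15
```

```bash
python3 -m jog '{"delta_rot":[[0,0,0],[0,0,0],[0,0,0],[0,0,0],[0,0,0]],"translation":[[0,0,-40],[0,-30,-50],[0,-75,-50],[0,-120,-50],[0,-160,-50]],"hand":[-1,-1,-1,-1,-1]}'
python3 -m jog '{"delta_rot":[[0,0,0],[0,0,0],[0,0,0],[0,0,0],[0,0,0]],"translation":[[0,-15,0],[0,-16,10],[0,-16,30],[0,-16,50],[0,-16,50]],"hand":[-1,-1,-1,-1,-1]}'
python3 - <<'E'
from h import *
st()
im=optics.get_image('scene')[:,:,::-1]; cv2.imwrite("pics/scene2.png",im)
cv2.imwrite('pics/c4.png',cv2.resize(im[170:320,205:385],(720,600),interpolation=2))
E
```

```text
t: 3.7
ee_pos: [553.9, 69.0, 149.5]
orientation: [-3.116, -0.399, -0.0]
ft_force: [0.0, 0.2, 0.1]
width: 0.4
t: 4.2
ee_pos: [548.8, 81.1, 96.3]
orientation: [3.116, 0.398, -0.008]
ft_force: [-0.4, -0.3, -0.1]
width: 0.5
t 4.2 p [548.8  81.1  96.3] tote xy [-3.  54.6] yaw -75.5 zdir [-0.005 -0.001 -1.   ] F [-0.4 -0.3 -0.1] w 0.5 q6 1.44
```

View pics/c4.png

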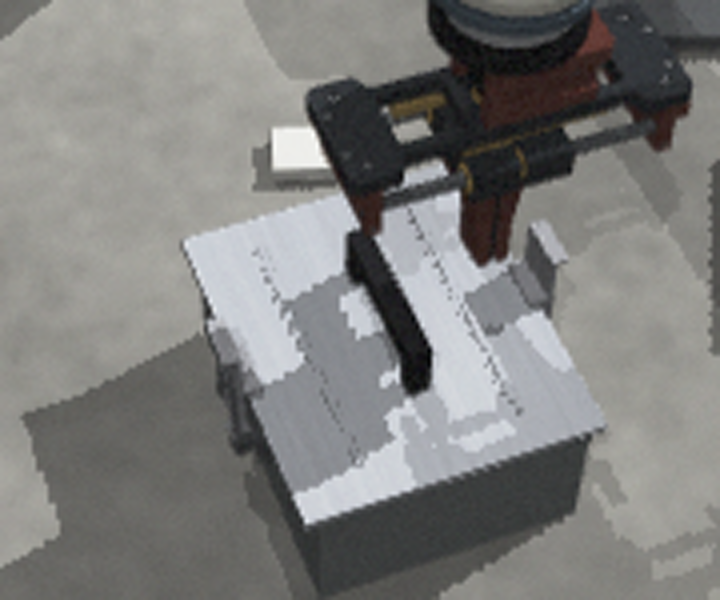

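The right clip at (230,360) still looks closed, so the push seems to have missed it. I'll compare projections with what is seen.

Run:
```python
from h import *
np.set_printoptions(precision=1,suppress=True)
f=lambda p:(proj('scene',p)-[205,170])*4
st()
print('tcp',f(get_obs()['ee_pos']),'seen 488,262')
for x,y,s in((-98,-84,'185,240'),(-98,84,'450,170'),(98,84,'602,430'),(98,-84,'305,522')): print(f([*tote(x,y),86]),s)
for sg in(1,-1):print('tab',[f([*tote(x,sg*87),z]) for x in(-15,15) for z in(90,120)])
a=cv2.imread('pics/scene0.png');b=cv2.imread('pics/scene2.png')
w=np.hstack([cv2.resize(i[235:295,240:300],(400,400),interpolation=cv2.INTER_CUBIC) for i in(a,b)]);cv2.imwrite('pics/c5.png',w)
```

```text
t 4.25 p [549.8  81.3  97.7] tote xy [-2.  54.6] yaw -75.5 zdir [-0. -0. -1.] F [ 0.1 -0.5 -0.1] w 0.5 q6 1.44
tcp [478.2 280.4] seen 488,262
[179.2 234.4] 185,240
[456.5 155.1] 450,170
[607.3 422.4] 602,430
[302.  521.4] 305,522
tab [array([521.9, 255.1]), array([526.6, 220.4]), array([545.1, 295.9]), array([550.3, 261.5])]
tab [array([222.3, 345.1]), array([220.4, 311.2]), array([241., 389.]), array([239.5, 355.4])]
```

View pics/c5.png

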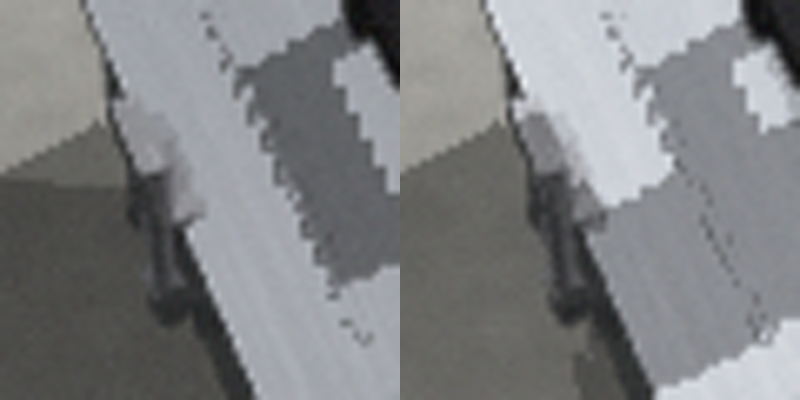

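The right clip hasn't moved. The finger tips also appear 4–5 px higher in the image than the projected TCP. I'll touch the lid gently to learn the true tip height.

```bash
python3 -m jog '{"delta_rot":[[0,0,0],[0,0,0],[0,0,0]],"translation":[[0,0,3],[0,0,5],[0,0,5]],"hand":[-1,-1,-1]}'
python3 -m jog '{"delta_rot":[[0,0,0],[0,0,0]],"translation":[[0,0,2],[0,0,2]],"hand":[-1,-1]}'
python3 -m jog '{"delta_rot":[[0,0,0],[0,0,0]],"translation":[[0,0,2],[0,0,2]],"hand":[-1,-1]}'
python3 -m jog '{"delta_rot":[[0,0,0],[0,0,0]],"translation":[[0,0,2],[0,0,2]],"hand":[-1,-1]}'
```

```text
t: 4.55
ee_pos: [551.0, 82.5, 94.7]
orientation: [3.116, 0.399, 0.001]
ft_force: [-0.3, -0.3, 0.1]
width: 0.5
t: 4.75
ee_pos: [550.7, 82.7, 92.4]
orientation: [3.116, 0.399, 0.0]
ft_force: [-0.9, -0.4, -0.5]
width: 0.9
t: 4.95
ee_pos: [550.5, 82.7, 90.2]
orientation: [3.116, 0.399, -0.0]
ft_force: [-0.2, -0.3, -0.0]
width: 0.1
t: 5.15
ee_pos: [550.5, 82.7, 88.0]
orientation: [-3.116, -0.399, 0.001]
ft_force: [0.8, 0.2, -0.0]
width: 0.5
```

```bash
python3 -m jog '{"delta_rot":[[0,0,0],[0,0,0],[0,0,0]],"translation":[[0,-5,-5],[0,-12,-5],[0,-12,-5]],"hand":[-1,-1,-1]}'
python3 -m jog '{"delta_rot":[[0,0,0],[0,0,0],[0,0,0]],"translation":[[0,-6,0],[0,-12,0],[0,-12,0]],"hand":[-1,-1,-1]}'
python3 -m jog '{"delta_rot":[[0,0,0],[0,0,0]],"translation":[[0,-6,0],[0,-6,0]],"hand":[-1,-1]}'
python3 -m jog '{"delta_rot":[[0,0,0],[0,0,0]],"translation":[[0,-6,0],[0,-6,0]],"hand":[-1,-1]}'
python3 - <<'E'
from h import *
st()
im=optics.get_image('scene')[:,:,::-1]; cv2.imwrite("pics/scene3.png",im)
cv2.imwrite('pics/c6.png',cv2.resize(im[200:275,290:390],(800,600),interpolation=2))
E
```

```text
t: 5.45
ee_pos: [547.6, 95.2, 93.6]
orientation: [-3.116, -0.4, -0.001]
ft_force: [-0.4, 0.3, 0.1]
width: 0.9
t: 5.75
ee_pos: [544.3, 106.7, 93.2]
orientation: [-3.116, -0.4, 0.0]
ft_force: [0.4, -0.4, 1.1]
width: 0.8
t: 5.95
ee_pos: [542.9, 112.3, 93.2]
orientation: [-3.116, -0.4, 0.0]
ft_force: [-0.7, -0.2, -0.0]
width: 1.3
t: 6.15
ee_pos: [541.4, 118.1, 93.3]
orientation: [-3.116, -0.4, 0.0]
ft_force: [-0.2, -0.7, -0.2]
width: 0.4
t 6.15 p [541.4 118.1  93.3] tote xy [-0.8 92.2] yaw -75.4 zdir [-0.  0. -1.] F [-0.2 -0.7 -0.2] w 0.4 q6 1.51
```

View pics/c6.png

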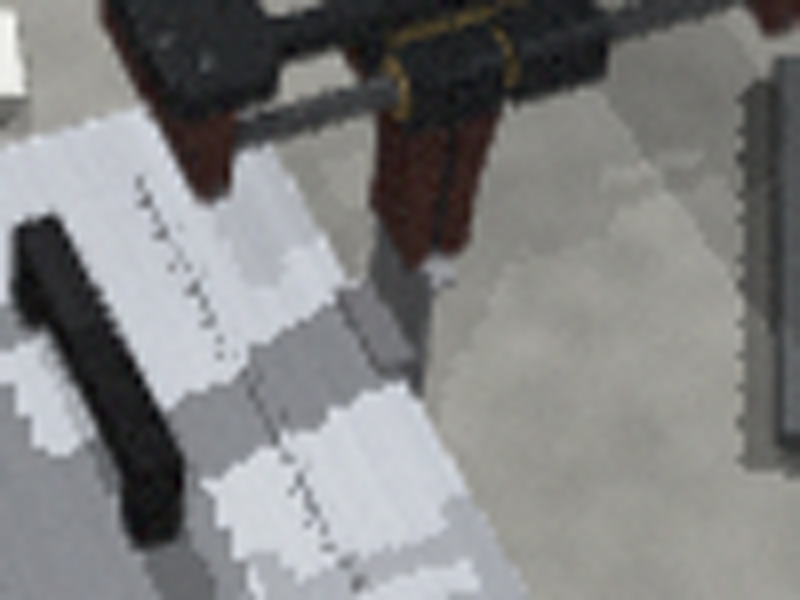

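Still no force, and the finger bottom edge at crop (415,265) sits just above or behind the tab's top edge. I'll go back inward and touch down to settle the height.

```bash
python3 - <<'E'
from h import *
print(proj('scene',get_obs()['ee_pos']),'seen (343,233)')
o=get_obs();print(o['qpos'],o['ee_pos'])
E
python3 -m jog '{"delta_rot":[[0,0,0],[0,0,0],[0,0,0],[0,0,0]],"translation":[[0,12,0],[0,25,0],[0,37,0],[0,37,5]],"hand":[-1,-1,-1,-1]}'
python3 -m jog '{"delta_rot":[[0,0,0],[0,0,0]],"translation":[[0,0,2],[0,0,2]],"hand":[-1,-1]}'
python3 -m jog '{"delta_rot":[[0,0,0],[0,0,0]],"translation":[[0,0,2],[0,0,2]],"hand":[-1,-1]}'
python3 -m jog '{"delta_rot":[[0,0,0],[0,0,0]],"translation":[[0,0,1],[0,0,1]],"hand":[-1,-1]}'
```

```text
[340.41859627 236.99162989] seen (343,233)
[1.92807601e-01 4.52417882e-01 1.85296396e+00 1.67159810e-05
 8.36265348e-01 1.50832933e+00] [541.49016159 117.84567942  93.27206554]
t: 6.6
ee_pos: [552.0, 79.8, 88.7]
orientation: [3.116, 0.395, 0.002]
ft_force: [0.2, 0.7, 0.2]
width: 0.5
t: 6.8
ee_pos: [550.4, 81.6, 85.7]
orientation: [-3.116, -0.398, 0.002]
ft_force: [1.0, 0.1, 0.5]
width: 0.6
t: 7.0
ee_pos: [550.7, 82.1, 84.0]
orientation: [-3.116, -0.4, 0.001]
ft_force: [-0.0, 0.9, -0.2]
width: 0.4
t: 7.2
ee_pos: [550.8, 82.0, 83.2]
orientation: [-3.116, -0.4, 0.0]
ft_force: [0.5, -0.1, 0.8]
width: 0.4
```

```bash
for i in 1; do :; done
python3 -m jog '{"delta_rot":[[0,0,0],[0,0,0]],"translation":[[0,0,3],[0,0,3]],"hand":[-1,-1]}'|grep -E 'pos|force'
python3 -m jog '{"delta_rot":[[0,0,0],[0,0,0]],"translation":[[0,0,3],[0,0,3]],"hand":[-1,-1]}'|grep -E 'pos|force'
python3 -m jog '{"delta_rot":[[0,0,0],[0,0,0]],"translation":[[0,0,2],[0,0,2]],"hand":[-1,-1]}'|grep -E 'pos|force'
python3 - <<'E'
from h import *
st()
im=optics.get_image('scene')[:,:,::-1]; cv2.imwrite("pics/scene4.png",im)
cv2.imwrite('pics/c7.png',cv2.resize(im[200:275,290:390],(800,600),interpolation=2))
E
```

```text
ee_pos: [550.6, 81.8, 79.9]
ft_force: [-0.2, 0.2, 0.6]
ee_pos: [550.7, 81.7, 76.9]
ft_force: [0.7, 0.1, -0.1]
ee_pos: [550.7, 81.7, 75.0]
ft_force: [0.1, -0.4, 0.1]
t 7.8 p [550.7  81.7  75. ] tote xy [-1.  54.7] yaw -75.4 zdir [-0. -0. -1.] F [ 0.1 -0.4  0.1] w 0.6 q6 1.44
```

View pics/c7.png

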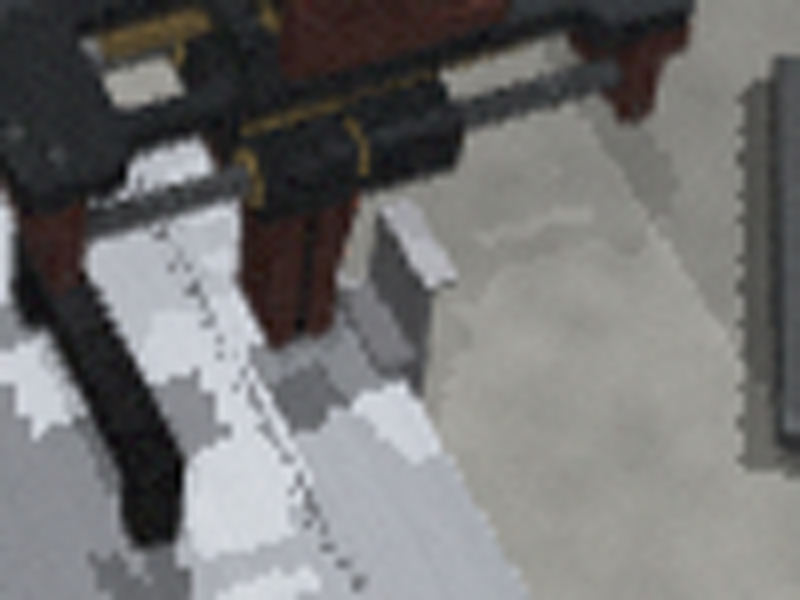

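Now the tip at (290,345) is clearly above its shadow at (310,395), so the fingers really end some 20 mm or more above the reported TCP. I keep going down until contact.

```bash
python3 -m jog '{"delta_rot":[[0,0,0],[0,0,0]],"translation":[[0,0,2],[0,0,2]],"hand":[-1,-1]}'|grep -E 'pos|force'
python3 -m jog '{"delta_rot":[[0,0,0],[0,0,0]],"translation":[[0,0,2],[0,0,2]],"hand":[-1,-1]}'|grep -E 'pos|force'
python3 -m jog '{"delta_rot":[[0,0,0],[0,0,0]],"translation":[[0,0,2],[0,0,2]],"hand":[-1,-1]}'|grep -E 'pos|force'
```

```text
ee_pos: [550.8, 81.7, 73.1]
ft_force: [0.5, 0.4, 0.3]
ee_pos: [550.7, 81.7, 71.0]
ft_force: [-0.4, 0.0, 0.4]
ee_pos: [550.8, 81.7, 69.0]
ft_force: [-0.6, 0.5, 0.1]
```

```bash
python3 -m jog '{"delta_rot":[[0,0,0],[0,0,0]],"translation":[[0,0,2],[0,0,2]],"hand":[-1,-1]}'|grep -E 'pos|force'
python3 -m jog '{"delta_rot":[[0,0,0],[0,0,0]],"translation":[[0,0,1],[0,0,1]],"hand":[-1,-1]}'|grep -E 'pos|force'
```

```text
ee_pos: [550.7, 81.7, 67.0]
ft_force: [0.4, 0.2, 0.2]
ee_pos: [550.8, 81.7, 66.2]
ft_force: [0.9, 0.3, 0.6]
```

```bash
python3 -m jog '{"delta_rot":[[0,0,0],[0,0,0]],"translation":[[0,0,1],[0,0,1]],"hand":[-1,-1]}'|grep -E 'pos|force'
python3 -m jog '{"delta_rot":[[0,0,0],[0,0,0]],"translation":[[0,0,1],[0,0,1]],"hand":[-1,-1]}'|grep -E 'pos|force'
python3 -m jog '{"delta_rot":[[0,0,0],[0,0,0]],"translation":[[0,0,1],[0,0,1]],"hand":[-1,-1]}'|grep -E 'pos|force'
```

```text
ee_pos: [550.9, 81.8, 65.2]
ft_force: [0.2, -0.5, 0.2]
ee_pos: [550.8, 81.7, 64.2]
ft_force: [0.3, 0.2, -0.2]
ee_pos: [550.8, 81.8, 63.2]
ft_force: [0.1, 0.2, -0.4]
```

```bash
python3 -m jog '{"delta_rot":[[0,0,0],[0,0,0]],"translation":[[0,0,1],[0,0,1]],"hand":[-1,-1]}'|grep -E 'pos|force'
python3 -m jog '{"delta_rot":[[0,0,0],[0,0,0]],"translation":[[0,0,1],[0,0,1]],"hand":[-1,-1]}'|grep -E 'pos|force'
```

```text
ee_pos: [550.8, 81.7, 62.2]
ft_force: [0.4, -0.2, -0.2]
ee_pos: [550.8, 81.7, 61.2]
ft_force: [0.4, -0.4, -0.5]
```

```bash
python3 -m jog '{"delta_rot":[[0,0,0],[0,0,0]],"translation":[[0,0,1],[0,0,1]],"hand":[-1,-1]}'|grep -E 'pos|force'
python3 -m jog '{"delta_rot":[[0,0,0],[0,0,0]],"translation":[[0,0,1],[0,0,1]],"hand":[-1,-1]}'|grep -E 'pos|force'
python3 - <<'E'
from h import *
st()
im=optics.get_image('scene')[:,:,::-1]; cv2.imwrite("pics/scene5.png",im)
cv2.imwrite('pics/c8.png',cv2.resize(im[200:275,290:390],(800,600),interpolation=2))
E
```

```text
ee_pos: [550.8, 81.7, 60.1]
ft_force: [0.3, -1.1, -0.1]
ee_pos: [550.8, 81.7, 59.2]
ft_force: [-0.1, 1.3, -0.6]
t 10.25 p [550.8  81.7  59.2] tote xy [-0.9 54.7] yaw -75.4 zdir [-0. -0. -1.] F [-0.1  1.3 -0.6] w 0.6 q6 1.44
```

View pics/c8.png

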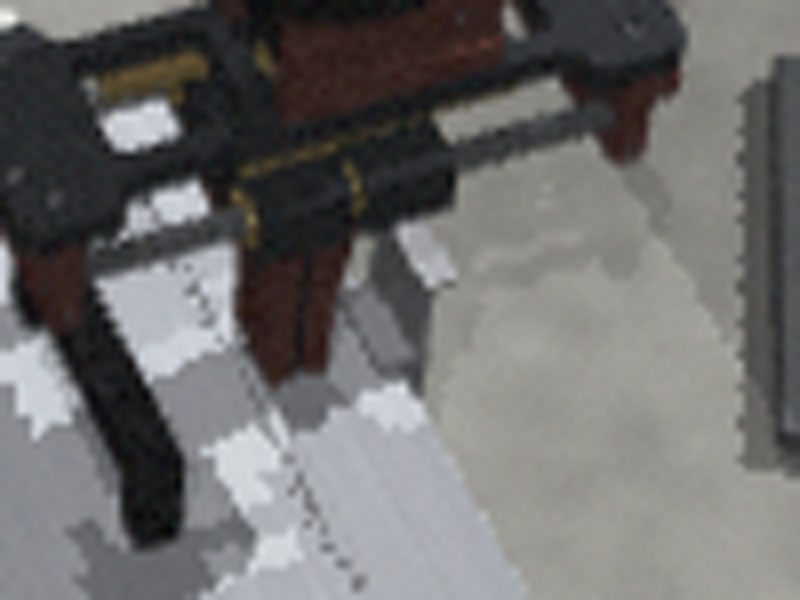

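Two viewable pictures remain. The tip at (285,383) is now about 8–10 mm above the lid, its shadow adjacent at (310,405), which is a good pushing height. Pushing the left tab.

```bash
python3 -m jog '{"delta_rot":[[0,0,0],[0,0,0],[0,0,0]],"translation":[[0,-8,0],[0,-16,0],[0,-20,0]],"hand":[-1,-1,-1]}'|grep -E 'pos|force'
python3 -m jog '{"delta_rot":[[0,0,0],[0,0,0]],"translation":[[0,-8,0],[0,-10,0]],"hand":[-1,-1]}'|grep -E 'pos|force'
python3 -m jog '{"delta_rot":[[0,0,0],[0,0,0]],"translation":[[0,-8,0],[0,-10,0]],"hand":[-1,-1]}'|grep -E 'pos|force'
python3 -m jog '{"delta_rot":[[0,0,0],[0,0,0]],"translation":[[0,-8,0],[0,-10,0]],"hand":[-1,-1]}'|grep -E 'pos|force'
python3 -m jog '{"delta_rot":[[0,0,0],[0,0,0]],"translation":[[0,-8,0],[0,-10,0]],"hand":[-1,-1]}'|grep -E 'pos|force'
python3 - <<'E'
from h import *
st()
im=optics.get_image('scene')[:,:,::-1]; cv2.imwrite("pics/scene6.png",im)
a=cv2.imread('pics/scene0.png').astype(int);d=np.abs(im.astype(int)-a).sum(2)
print('tab region unchanged frac',(d[228:248,338:346]<40).mean())
E
```

```text
ee_pos: [545.6, 102.1, 59.3]
ft_force: [0.2, 0.3, -0.5]
ee_pos: [543.1, 111.3, 59.2]
ft_force: [0.8, -3.4, -2.4]
ee_pos: [540.6, 121.1, 59.2]
ft_force: [-0.4, -1.9, 0.3]
ee_pos: [538.1, 131.0, 59.4]
ft_force: [0.7, -0.4, -0.1]
ee_pos: [535.6, 140.7, 59.4]
ft_force: [-0.7, 0.3, 0.2]
t 11.4 p [535.6 140.7  59.4] tote xy [ -0.8 115.7] yaw -75.4 zdir [-0.  0. -1.] F [-0.7  0.3  0.2] w 0.5 q6 1.55
tab region unchanged frac 0.23125
```

```bash
python3 -m jog '{"delta_rot":[[0,0,0],[0,0,0],[0,0,0],[0,0,0],[0,0,0]],"translation":[[0,0,-40],[0,30,-55],[0,75,-55],[0,120,-55],[0,160,-55]],"hand":[-1,-1,-1,-1,-1]}'|grep pos
python3 -m jog '{"delta_rot":[[0,0,0],[0,0,0],[0,0,0],[0,0,0],[0,0,0]],"translation":[[0,10,0],[0,10,15],[0,10,40],[0,10,54],[0,10,54]],"hand":[-1,-1,-1,-1,-1]}'|grep -E 'pos|force'
python3 - <<'E'
from h import *
st()
im=optics.get_image('scene')[:,:,::-1]; cv2.imwrite("pics/scene7.png",im)
a=cv2.imread('pics/scene0.png')
print('before',a[222:252:3,342].tolist());print('now',im[222:252:3,342].tolist())
E
```

```text
ee_pos: [576.6, -16.6, 114.7]
ee_pos: [576.1, -23.2, 57.5]
ft_force: [-0.1, 0.7, 0.2]
t 12.45 p [576.1 -23.2  57.5] tote xy [ -2.9 -53.2] yaw -75.3 zdir [-0.005  0.001 -1.   ] F [-0.1  0.7  0.2] w 0.7 q6 1.25
before [[116, 120, 120], [124, 126, 125], [174, 170, 170], [176, 169, 170], [113, 110, 110], [70, 66, 67], [75, 73, 74], [79, 77, 76], [71, 67, 66], [100, 99, 98]]
now [[144, 149, 149], [140, 149, 147], [144, 148, 148], [146, 151, 151], [155, 159, 160], [155, 160, 161], [162, 168, 168], [153, 159, 161], [207, 201, 200], [212, 206, 204]]
```

The pixels at the left tab now show bench, so the left clip is open. Same push on the right.

```bash
python3 -m jog '{"delta_rot":[[0,0,0],[0,0,0],[0,0,0]],"translation":[[0,8,0],[0,16,0],[0,22,0]],"hand":[-1,-1,-1]}'|grep -E 'pos|force'
python3 -m jog '{"delta_rot":[[0,0,0],[0,0,0]],"translation":[[0,8,0],[0,10,0]],"hand":[-1,-1]}'|grep -E 'pos|force'
python3 -m jog '{"delta_rot":[[0,0,0],[0,0,0]],"translation":[[0,8,0],[0,10,0]],"hand":[-1,-1]}'|grep -E 'pos|force'
python3 -m jog '{"delta_rot":[[0,0,0],[0,0,0]],"translation":[[0,8,0],[0,10,0]],"hand":[-1,-1]}'|grep -E 'pos|force'
python3 -m jog '{"delta_rot":[[0,0,0],[0,0,0]],"translation":[[0,8,0],[0,10,0]],"hand":[-1,-1]}'|grep -E 'pos|force'
python3 -m jog '{"delta_rot":[[0,0,0],[0,0,0],[0,0,0],[0,0,0],[0,0,0]],"translation":[[0,0,-40],[0,-30,-75],[0,-75,-75],[0,-117,-75],[0,-117,-75]],"hand":[-1,-1,1,1,1]}'|grep pos
python3 - <<'E'
from h import *
st()
im=optics.get_image('scene')[:,:,::-1]; cv2.imwrite("pics/scene8.png",im)
a=cv2.imread('pics/scene0.png')
for q in((260,256),(266,268)):print('before/now',a[q[1],q[0]],im[q[1],q[0]])
d=np.abs(im.astype(int)-a).sum(2)
print((d[245:275:3,252:274:3]))
E
```

```text
ee_pos: [585.2, -46.7, 61.2]
ft_force: [0.5, 2.8, 0.1]
ee_pos: [587.0, -56.4, 60.5]
ft_force: [0.6, 2.4, -1.2]
ee_pos: [589.3, -66.2, 60.3]
ft_force: [-0.3, 2.1, -0.7]
ee_pos: [592.2, -76.1, 60.4]
ft_force: [0.4, -0.1, -0.3]
ee_pos: [594.7, -85.7, 60.4]
ft_force: [-0.6, -1.2, 0.7]
ee_pos: [563.5, 32.0, 135.7]
t 14.1 p [563.5  32.  135.7] tote xy [-1.2  3.4] yaw -75.2 zdir [-0.     0.001 -1.   ] F [ 0.8 -0.5 -0.8] w 21.2 q6 1.35
before/now [146 143 143] [53 54 51]
before/now [89 85 85] [59 58 57]
[[ 26  10 133 138 124 136 128 119]
 [ 14   5 115 118 128 129 125 116]
 [ 10  19 253 164 137 121 130 128]
 [ 13  15 274 232 181 135 127 132]
 [ 15   7   1 256 202 136 122 136]
 [ 14   6   8 253 310 207 136 123]
 [ 75  77  67  17  16 227 133 129]
 [ 85  64  80  62  73 191 196 130]
 [ 73  69  78 109  48  64 123 128]
 [ 78 127 147 147 204  21 124 138]]
```

Both clips snapped: force of about 3 N, then free. Now open the fingers and go down over the handle.

```bash
python3 -m jog '{"delta_rot":[[0,0,0],[0,0,0],[0,0,0],[0,0,0],[0,0,0]],"translation":[[0,3,0],[0,3,0],[0,3,0],[0,3,0],[0,3,0]],"hand":[1,1,1,1,1]}'|grep -E 'width'
python3 -m jog '{"delta_rot":[[0,0,0],[0,0,0],[0,0,0],[0,0,0],[0,0,0]],"translation":[[0,0,20],[0,0,40],[0,0,60],[0,0,74],[0,0,74]],"hand":[1,1,1,1,1]}'|grep -E 'pos|force|width'
python3 -m jog '{"delta_rot":[[0,0,0],[0,0,0],[0,0,0],[0,0,0],[0,0,0]],"translation":[[0,0,0],[0,0,0],[0,0,0],[0,0,0],[0,0,0]],"hand":[-1,-1,-1,-1,-1]}'|grep -E 'pos|force|width'
python3 -m jog '{"delta_rot":[[0,0,0],[0,0,0],[0,0,0],[0,0,0],[0,0,0]],"translation":[[0,0,0],[0,0,0],[0,0,0],[0,0,0],[0,0,0]],"hand":[-1,-1,-1,-1,-1]}'|grep -E 'pos|force|width'
python3 -m jog '{"delta_rot":[[0,0,0],[0,0,0],[0,0,0],[0,0,0]],"translation":[[0,0,0],[0,0,-3],[0,0,-6],[0,0,-6]],"hand":[-1,-1,-1,-1]}'|grep -E 'pos|force|width'
```

```text
width: 64.7
ee_pos: [564.1, 25.5, 59.5]
ft_force: [-0.4, 1.1, -0.3]
width: 87.8
ee_pos: [565.8, 25.6, 61.8]
ft_force: [0.4, 0.1, -0.1]
width: 51.3
ee_pos: [564.9, 27.0, 61.3]
ft_force: [-2.6, 7.3, 0.8]
width: 14.1
ee_pos: [564.3, 26.4, 66.8]
ft_force: [-1.4, 6.7, -3.2]
width: 14.1
```

Gripped on the 14 mm bar, and the lid's weight (3.2 N) is on the wrist. Lifting straight up.

```bash
python3 -m jog '{"delta_rot":[[0,0,0],[0,0,0],[0,0,0],[0,0,0],[0,0,0]],"translation":[[0,-2,-10],[0,-2,-25],[0,-2,-45],[0,-2,-65],[0,-2,-80]],"hand":[-1,-1,-1,-1,-1]}'|grep -E 'pos|force|width'
python3 - <<'E'
from h import *
st();go((489,-356.5),147,np.radians(10)+np.pi/2)
E
```

```text
ee_pos: [566.1, 27.1, 150.0]
ft_force: [-0.7, -0.4, -3.1]
width: 13.7
t 17.05 p [566.1  27.1 150. ] tote xy [ 0.1 -2. ] yaw -75.4 zdir [ 0.003 -0.    -1.   ] F [-0.7 -0.4 -3.1] w 13.7 q6 1.34
trans [-171.2  351.8    3. ] rot [ 0.001 -0.003  0.08 ]
```

```bash
python3 -m jog '{"delta_rot":[[0,0,0],[0,0,0.02],[0,0,0.04],[0,0,0.06],[0,0,0.08]],"translation":[[-5,10,0],[-17,35,0],[-32,66,0],[-49,100,0],[-65,134,0]],"hand":[-1,-1,-1,-1,-1]}'|grep -E 'pos|width'
python3 - <<'E'
from h import *
st();go((489.4,-356.4),147,np.radians(10)+np.pi/2)
E
```

```text
ee_pos: [534.8, -120.5, 147.2]
width: 13.7
t 17.55 p [ 534.8 -120.5  147.2] tote xy [ -67.4 -137. ] yaw -80.0 zdir [-0.    -0.001 -1.   ] F [ 0.5  0.3 -2.8] w 13.7 q6 1.15
trans [-85.7 224.4   0.4] rot [ 0.  0. -0.]
```

```bash
python3 -m jog '{"delta_rot":[[0,0,0],[0,0,0],[0,0,0],[0,0,0],[0,0,0]],"translation":[[-13,34,0],[-26,68,0],[-39,102,0],[-52,136,0],[-65,170,0]],"hand":[-1,-1,-1,-1,-1]}'|grep -E 'pos|width'
python3 -m jog '{"delta_rot":[[0,0,0],[0,0,0],[0,0,0],[0,0,0],[0,0,0]],"translation":[[-9,24,0],[-16,42,0],[-21,54,0],[-21,54,0],[-21,54,0]],"hand":[-1,-1,-1,-1,-1]}'|grep -E 'pos|width'
python3 - <<'E'
from h import *
st();go((489.4,-356.4),147,np.radians(10)+np.pi/2)
E
```

```text
ee_pos: [500.0, -299.4, 147.1]
width: 13.7
ee_pos: [490.0, -353.4, 147.1]
width: 13.7
t 18.55 p [ 490.  -353.4  147.1] tote xy [-169.5 -351. ] yaw -80.0 zdir [-0.     0.001 -1.   ] F [-0.2 -0.3 -2.6] w 13.7 q6 0.75
trans [-1.1  2.9  0.1] rot [-0.001  0.     0.   ]
```

```bash
python3 -m jog '{"delta_rot":[[0,0,0],[0,0,0],[0,0,0],[0,0,0],[0,0,0]],"translation":[[-1,3,20],[-1,3,50],[-1,3,85],[-1,3,115],[-1,3,130]],"hand":[-1,-1,-1,-1,-1]}'|grep -E 'pos|force'
python3 -m jog '{"delta_rot":[[0,0,0],[0,0,0],[0,0,0],[0,0,0],[0,0,0]],"translation":[[0,0,4],[0,0,8],[0,0,11],[0,0,13],[0,0,13]],"hand":[-1,-1,-1,-1,-1]}'|grep -E 'pos|force'
python3 - <<'E'
from h import *
st()
B=optics.get_image('scene')[:,:,::-1]; cv2.imwrite("pics/scene9.png",B)
E
```

```text
ee_pos: [488.7, -354.7, 14.8]
ft_force: [-0.7, 0.3, -3.4]
ee_pos: [490.1, -357.5, 4.9]
ft_force: [-0.1, -0.0, -3.8]
t 19.55 p [ 490.1 -357.5    4.9] tote xy [-170.4 -355. ] yaw -80.0 zdir [ 0.001 -0.001 -1.   ] F [-0.1 -0.  -3.8] w 13.6 q6 0.75
```

```bash
python3 -m jog '{"delta_rot":[[0,0,0],[0,0,0]],"translation":[[0,0,2],[0,0,2]],"hand":[-1,-1]}'|grep -E 'pos|force'
python3 -m jog '{"delta_rot":[[0,0,0],[0,0,0]],"translation":[[0,0,2],[0,0,2]],"hand":[-1,-1]}'|grep -E 'pos|force'
python3 -m jog '{"delta_rot":[[0,0,0],[0,0,0]],"translation":[[0,0,1],[0,0,1]],"hand":[-1,-1]}'|grep -E 'pos|force'
python3 -m jog '{"delta_rot":[[0,0,0],[0,0,0]],"translation":[[0,0,1],[0,0,1]],"hand":[-1,-1]}'|grep -E 'pos|force'
```

```text
ee_pos: [489.7, -357.2, 2.3]
ft_force: [0.1, -0.4, -3.0]
ee_pos: [489.5, -357.1, 0.0]
ft_force: [-0.2, 0.0, -2.9]
ee_pos: [489.7, -357.2, -0.7]
ft_force: [-0.0, -0.3, -2.4]
ee_pos: [489.8, -357.2, -0.7]
ft_force: [-3.8, 2.0, 7.7]
```

The lid touches down at exactly the predicted height. Release and rise.

```bash
python3 -m jog '{"delta_rot":[[0,0,0],[0,0,0],[0,0,0],[0,0,0],[0,0,0]],"translation":[[0,0,-1],[0,0,-1],[0,0,-1],[0,0,-1],[0,0,-1]],"hand":[1,1,1,1,1]}'|grep -E 'pos|force|width'
python3 -m jog '{"delta_rot":[[0,0,0],[0,0,0],[0,0,0],[0,0,0],[0,0,0]],"translation":[[0,0,-15],[0,0,-50],[0,0,-100],[0,0,-150],[0,0,-190]],"hand":[1,1,1,1,1]}'|grep -E 'pos|force|width'
python3 -m jog '{"delta_rot":[[0,0,0],[0,0,0],[0,0,0],[0,0,0],[0,0,0]],"translation":[[0,-45,0],[0,-90,0],[0,-135,0],[0,-180,0],[0,-220,0]],"hand":[1,1,1,1,1]}'|grep -E 'pos|force|width'
python3 - <<'E'
from h import *
st()
for n in('scene','top'): cv2.imwrite(f"pics/{n}10.png",optics.get_image(n)[:,:,::-1])
a=cv2.imread('pics/scene10.png');b=cv2.imread('pics/top10.png')
cv2.imwrite('pics/v11.png',np.hstack([cv2.resize(a[205:385,70:370],(400,240),interpolation=2),cv2.resize(b[110:290,205:505],(400,240),interpolation=2)]))
A=cv2.resize(a[200:320,75:195],(390,390),interpolation=2);T=cv2.resize(a[200:330,230:360],(390,390),interpolation=2)
cv2.imwrite('pics/v11.png',np.vstack([np.hstack([A,T]),cv2.resize(b[115:275,215:505],(780,210),interpolation=2)]))
E
```

```text
ee_pos: [489.7, -357.2, -0.8]
ft_force: [0.0, -0.3, -0.9]
width: 50.3
ee_pos: [490.2, -357.5, 193.4]
ft_force: [-0.5, -0.5, 0.4]
width: 87.0
ee_pos: [450.8, -138.8, 190.3]
ft_force: [0.4, -0.0, 0.5]
width: 87.6
t 21.9 p [ 450.8 -138.8  190.3] tote xy [-153.3 -133.4] yaw -80.0 zdir [ 0.001 -0.    -1.   ] F [ 0.4 -0.   0.5] w 87.6 q6 1.07
```

View pics/v11.png

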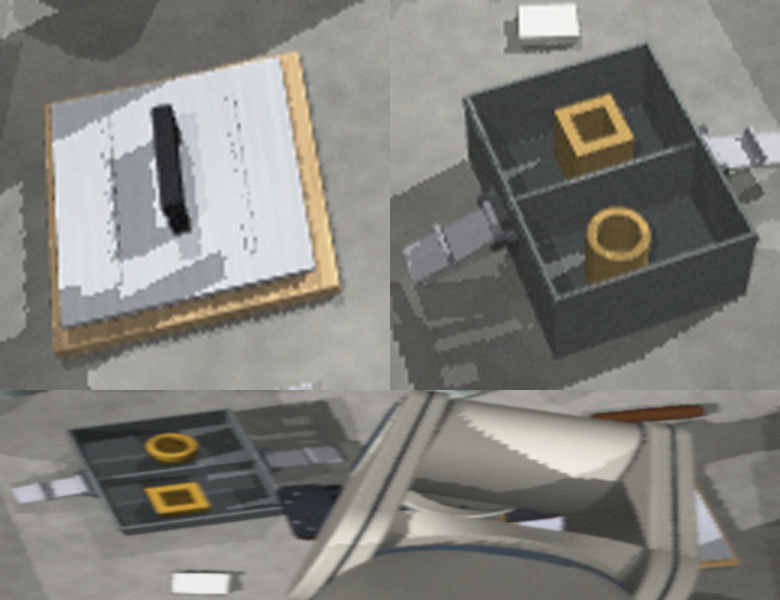

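Both clips lie open. The lid lies on the board, handle up. The round mould is in the far (+x) bay (right crop at (618,235)) and the square one in the near bay (593,120). I'll measure the lid's centring and the mould's rim.

Run:
```python
from h import *
np.set_printoptions(precision=1,suppress=True)
s=lambda a:np.array(a)/3.25+[75,200]-.35
lid=[(50,105),(278,59),(315,270),(63,325)];bd=[(45,104),(298,52),(339,291),(57,353)]
for l,z in((lid,24),(bd,12)):
    w=np.array([onz('scene',s(p),z)[:2] for p in l]);print(w.mean(0),np.linalg.norm(w-np.roll(w,-1,0),axis=1))
# mould ring
a=cv2.imread('pics/scene10.png')
for n,box in(('scene',(285,262,325,300)),('top',(262,123,295,150))):
    im=cv2.imread(f'pics/{n}10.png');h=cv2.cvtColor(im,cv2.COLOR_BGR2HSV)
    m=((h[...,1]>90)&(h[...,0]<35)&(h[...,2]>(120 if n=='scene' else 90))).astype(np.uint8)*255
    x0,y0,x1,y1=box;k=np.zeros_like(m);k[y0:y1,x0:x1]=m[y0:y1,x0:x1]
    ys,xs=np.nonzero(k);
    c=max(cv2.findContours(k,cv2.RETR_EXTERNAL,cv2.CHAIN_APPROX_NONE)[0],key=cv2.contourArea)
    w=np.array([onz(n,p[0],59)[:2] for p in c],np.float32);print(n,len(xs),'circle',cv2.minEnclosingCircle(w),'ell',cv2.fitEllipse(w),'bbox',xs.min(),xs.max(),ys.min(),ys.max())
print('rim eye scene',onz('scene',(230+228/3-.3,200+235/3-.3),59),'top',onz('top',(215+172*290/780,115+(447-390)*160/210),59))
print('bay centre',tote(47.5,0))
```

```text
[ 494.2 -356.7] [166.5 194.5 165.6 193.4]
[ 493.3 -353.6] [187.8 221.2 185.8 218.6]
scene 158 circle ((615.6144409179688, 33.09207534790039), 22.584083557128906) ell ((615.525146484375, 33.315696716308594), (42.83750915527344, 43.60663604736328), 103.20562744140625) bbox 296 316 269 287
top 20 circle ((631.0662841796875, 32.803916931152344), 13.21829605102539) ell ((622.07861328125, -732.6183471679688), (2.4740679264068604, 9191.421875), 179.23338317871094) bbox 273 284 148 149
rim eye scene [616.8  32.7  59. ] top [607.5  31.7  59. ]
bay centre [611.5  41. ]
```

The lid is within about 3 mm of the board's centre. Mould rim centre is about (612, 32.5). Moving above it.

```bash
python3 - <<'E'
from h import *
go((612,32.5),150,YAW+np.pi/2)
c=R.from_rotvec(get_obs()['orientation'])
E
python3 - <<'E'
from h import *
o,d=ray('scene',(325.6,247.9+2))  # tip seen at reading 59.2, +-2px tote bias
for dx in(0,10):
    xy=tote(-1+dx,54.7);
    print([round(onz('scene',(325.6,247.9+b),z)[0]-xy[0],1) for b in(0,-2) for z in(60,80,90,100)])
E
```

```text
trans [ 189.6 -138.    40.2] rot [-0.001  0.    -0.077]
[np.float64(-7.7), np.float64(7.0), np.float64(14.3), np.float64(21.7), np.float64(-13.2), np.float64(1.6), np.float64(9.0), np.float64(16.4)]
[np.float64(-17.3), np.float64(-2.7), np.float64(4.6), np.float64(12.0), np.float64(-22.8), np.float64(-8.0), np.float64(-0.7), np.float64(6.7)]
```

```bash
python3 -m jog '{"delta_rot":[[0,0,0],[0,0,-0.02],[0,0,-0.04],[0,0,-0.06],[0,0,-0.077]],"translation":[[30,-22,0],[66,-48,0],[102,-74,0],[138,-100,0],[170,-124,0]],"hand":[1,1,1,1,1]}'|grep -E 'pos'
python3 -m jog '{"delta_rot":[[0,0,0],[0,0,0],[0,0,0]],"translation":[[20,-14,0],[20,-14,20],[20,-14,40]],"hand":[1,1,1]}'|grep -E 'pos'
python3 -m jog '{"delta_rot":[[0,0,0],[0,0,0],[0,0,0]],"translation":[[0,0,20],[0,0,40],[0,0,40]],"hand":[1,1,1]}'|grep -E 'pos'
python3 - <<'E'
from h import *
st();go((612,32.5),60,YAW+np.pi/2)
E
```

```text
ee_pos: [599.3, 12.0, 190.3]
ee_pos: [614.9, 29.9, 150.0]
ee_pos: [611.7, 28.9, 107.3]
t 23.1 p [611.7  28.9 107.3] tote xy [ 44.7 -11.7] yaw -75.6 zdir [-0.004 -0.    -1.   ] F [ 0.1 -0.9  0.3] w 87.7 q6 1.35
trans [ 1.4 -3.4 47.3] rot [-0.001  0.004 -0.003]
```

```bash
python3 -m jog '{"delta_rot":[[0,0,0],[0,0,0],[0,0,0],[0,0,0]],"translation":[[0,-3,20],[0,-3,45],[0,-3,60],[0,-3,60]],"hand":[1,1,1,1]}'|grep -E 'pos|force'
python3 -m jog '{"delta_rot":[[0,0,0],[0,0,0],[0,0,0],[0,0,0]],"translation":[[0,0,8],[0,0,16],[0,0,22],[0,0,22]],"hand":[1,1,1,1]}'|grep -E 'pos|force'
python3 -m jog '{"delta_rot":[[0,0,0],[0,0,0],[0,0,0]],"translation":[[0,0,5],[0,0,10],[0,0,10]],"hand":[1,1,1]}'|grep -E 'pos|force'
python3 - <<'E'
from h import *
st()
E
```

```text
ee_pos: [611.5, 32.2, 48.2]
ft_force: [0.0, 0.2, -0.4]
ee_pos: [611.9, 32.6, 26.6]
ft_force: [-0.5, -1.1, -1.2]
ee_pos: [611.9, 32.6, 16.6]
ft_force: [-0.2, 0.3, 0.1]
t 24.2 p [611.9  32.6  16.6] tote xy [45.8 -8.2] yaw -75.6 zdir [-0.001 -0.    -1.   ] F [-0.2  0.3  0.1] w 87.4 q6 1.35
```

```bash
python3 -m jog '{"delta_rot":[[0,0,0],[0,0,0],[0,0,0],[0,0,0]],"translation":[[0,0,3],[0,0,6],[0,0,9],[0,0,9]],"hand":[1,1,1,1]}'|grep -E 'pos|force'
python3 -m jog '{"delta_rot":[[0,0,0],[0,0,0],[0,0,0],[0,0,0],[0,0,0]],"translation":[[0,0,0],[0,0,0],[0,0,0],[0,0,0],[0,0,0]],"hand":[-1,-1,-1,-1,-1]}'|grep -E 'pos|force|width'
python3 -m jog '{"delta_rot":[[0,0,0],[0,0,0],[0,0,0]],"translation":[[0,0,0],[0,0,0],[0,0,0]],"hand":[-1,-1,-1]}'|grep -E 'pos|force|width'
python3 -m jog '{"delta_rot":[[0,0,0],[0,0,0],[0,0,0],[0,0,0]],"translation":[[0,0,-2],[0,0,-5],[0,0,-8],[0,0,-8]],"hand":[-1,-1,-1,-1]}'|grep -E 'pos|force|width'
python3 - <<'E'
from h import *
st();print(get_obs()['moment'])
E
```

```text
ee_pos: [612.0, 32.6, 7.8]
ft_force: [1.0, -0.3, 0.6]
ee_pos: [612.5, 32.6, 8.4]
ft_force: [0.3, 1.5, -0.3]
width: 51.0
ee_pos: [612.4, 32.9, 8.4]
ft_force: [-0.9, 1.9, 1.9]
width: 46.1
ee_pos: [612.6, 32.5, 16.6]
ft_force: [-0.1, 0.1, -4.4]
width: 46.1
t 25.8 p [612.6  32.5  16.6] tote xy [46.5 -8.5] yaw -75.6 zdir [ 0. -0. -1.] F [-0.1  0.1 -4.4] w 46.1 q6 1.35
[ 0.01049674 -0.00705935  0.00324792]
```

The round mould is held: width 46.1, weight felt. I'll refine the plate centre while lifting.

```bash
python3 -m jog '{"delta_rot":[[0,0,0],[0,0,0],[0,0,0],[0,0,0],[0,0,0]],"translation":[[0,0,-12],[0,0,-35],[0,0,-65],[0,0,-90],[0,0,-105]],"hand":[-1,-1,-1,-1,-1]}'|grep -E 'pos|force|width'
python3 - <<'E'
from h import *
for n,b in(('top',(120,172,208,258)),('scene',(378,198,462,268))):
    im=cv2.imread(f'pics/{n}0.png')
    for th in(85,95,105):
        m=((im.max(2)<th)&(im[...,0].astype(int)>=im[...,2])).astype(np.uint8)*255
        try:r,a=blob(n,im,m,b,10);print(n,th,np.round(r[0],1),np.round(r[1],1),round(r[2],1))
        except Exception as e:print(n,th,e)
    q=(int(163),int(216)) if n=='top' else (419,232)
    print(im[q[1],q[0]])
go((479,326),122,np.radians(-12)+np.pi/2)
E
```

```text
ee_pos: [613.5, 32.6, 124.1]
ft_force: [0.1, -1.0, -4.4]
width: 45.9
top 85 [506.1 345.2] [ 89.1 111.7] 74.9
top 95 [480.6 323.6] [149.8 150.7] 76.7
top 105 [480.1 324.5] [151.1 151.9] 76.6
[81 78 76]
scene 85 [572.3 371.2] [8.1 5.6] 84.2
scene 95 [548.3 281.6] [34.3  9.1] 73.9
scene 105 [486.1 323.2] [149.8 154. ] 76.5
[94 94 91]
trans [ -57.1 -317.7    1.7] rot [ 0.    -0.003  0.461]
```

```bash
python3 -m jog '{"delta_rot":[[0,0,0],[0,0,0],[0,0,0],[0,0,0],[0,0,0]],"translation":[[-2,-10,0],[-6,-35,0],[-12,-70,0],[-18,-105,0],[-24,-140,0]],"hand":[-1,-1,-1,-1,-1]}'|grep -E 'pos|width'
python3 -m jog '{"delta_rot":[[0,0,0],[0,0,0],[0,0,0],[0,0,0],[0,0,0]],"translation":[[-6,-35,0],[-12,-70,0],[-18,-105,0],[-24,-135,0],[-27,-155,0]],"hand":[-1,-1,-1,-1,-1]}'|grep -E 'pos|width'
python3 -m jog '{"delta_rot":[[0,0,0],[0,0,0],[0,0,0]],"translation":[[-3,-15,0],[-3,-20,0],[-3,-20,0]],"hand":[-1,-1,-1]}'|grep -E 'pos|width'
python3 - <<'E'
from h import *
st();go((481,324),17,np.radians(-75.6))
E
```

```text
ee_pos: [552.1, 163.4, 119.8]
width: 45.7
ee_pos: [486.8, 307.2, 119.8]
width: 46.0
ee_pos: [481.2, 324.4, 120.7]
width: 45.9
t 27.6 p [481.2 324.4 120.7] tote xy [ -7.2 307.1] yaw -75.5 zdir [-0.001 -0.001 -1.   ] F [-0.1 -0.6 -4. ] w 45.9 q6 1.89
trans [ -0.2   0.3 103.7] rot [0.    0.001 0.001]
```

```bash
python3 -m jog '{"delta_rot":[[0,0,0],[0,0,0],[0,0,0],[0,0,0],[0,0,0]],"translation":[[0,0,25],[0,0,55],[0,0,80],[0,0,95],[0,0,95]],"hand":[-1,-1,-1,-1,-1]}'|grep -E 'pos|force'
python3 -m jog '{"delta_rot":[[0,0,0],[0,0,0],[0,0,0]],"translation":[[0,0,3],[0,0,6],[0,0,6]],"hand":[-1,-1,-1]}'|grep -E 'pos|force'
python3 -m jog '{"delta_rot":[[0,0,0],[0,0,0]],"translation":[[0,0,1],[0,0,1]],"hand":[-1,-1]}'|grep -E 'pos|force'
python3 -m jog '{"delta_rot":[[0,0,0],[0,0,0]],"translation":[[0,0,1],[0,0,1]],"hand":[-1,-1]}'|grep -E 'pos|force'
```

```text
ee_pos: [480.6, 322.5, 24.3]
ft_force: [-0.6, -0.7, -4.1]
ee_pos: [482.2, 324.5, 21.0]
ft_force: [0.1, -0.3, -3.2]
ee_pos: [481.9, 324.4, 19.7]
ft_force: [0.9, -0.4, -4.1]
ee_pos: [481.6, 324.3, 18.3]
ft_force: [0.2, -1.1, -4.7]
```

```bash
python3 -m jog '{"delta_rot":[[0,0,0],[0,0,0]],"translation":[[0,0,1],[0,0,1]],"hand":[-1,-1]}'|grep -E 'pos|force'
python3 -m jog '{"delta_rot":[[0,0,0],[0,0,0]],"translation":[[0,0,1],[0,0,1]],"hand":[-1,-1]}'|grep -E 'pos|force'
python3 -m jog '{"delta_rot":[[0,0,0],[0,0,0]],"translation":[[0,0,1],[0,0,1]],"hand":[-1,-1]}'|grep -E 'pos|force'
```

```text
ee_pos: [481.5, 324.2, 17.1]
ft_force: [-0.6, -0.1, -4.0]
ee_pos: [481.6, 324.2, 16.1]
ft_force: [-0.6, -0.1, -3.6]
ee_pos: [481.8, 324.3, 15.4]
ft_force: [-0.0, -0.4, -1.1]
```

Contact at the predicted 15.4. Settle half a millimetre, release, rise and back off.

```bash
python3 -m jog '{"delta_rot":[[0,0,0],[0,0,0]],"translation":[[0,0,0.5],[0,0,0.5]],"hand":[-1,-1]}'|grep -E 'pos|force'
python3 -m jog '{"delta_rot":[[0,0,0],[0,0,0],[0,0,0],[0,0,0],[0,0,0]],"translation":[[0,0,0],[0,0,0],[0,0,0],[0,0,0],[0,0,0]],"hand":[1,1,1,1,1]}'|grep -E 'force|width'
python3 -m jog '{"delta_rot":[[0,0,0],[0,0,0],[0,0,0],[0,0,0],[0,0,0]],"translation":[[0,0,-10],[0,0,-40],[0,0,-80],[0,0,-120],[0,0,-150]],"hand":[1,1,1,1,1]}'|grep -E 'pos|force'
python3 -m jog '{"delta_rot":[[0,0,0],[0,0,0],[0,0,0],[0,0,0],[0,0,0]],"translation":[[0,40,0],[0,80,0],[0,120,0],[0,165,0],[0,210,0]],"hand":[1,1,1,1,1]}'|grep -E 'pos'
python3 -m jog '{"delta_rot":[[0,0,0],[0,0,0],[0,0,0],[0,0,0]],"translation":[[0,40,0],[0,80,0],[0,110,0],[0,110,0]],"hand":[1,1,1,1]}'|grep -E 'pos'
python3 - <<'E'
from h import *
st()
for n in('scene','top'): cv2.imwrite(f"pics/{n}11.png",optics.get_image(n)[:,:,::-1])
a=cv2.imread('pics/scene11.png');b=cv2.imread('pics/top11.png')
cv2.imwrite('pics/v12.png',np.vstack([cv2.resize(a[180:400,60:560],(750,330),interpolation=2),np.hstack([cv2.resize(b[170:260,115:215],(300,270),interpolation=2),cv2.resize(b[100:290,190:507],(450,270),interpolation=2)])]))
im=a;h=cv2.cvtColor(im,cv2.COLOR_BGR2HSV)
for n,bx,im in(('scene',(380,190,460,265),a),('top',(125,175,205,255),b)):
    h=cv2.cvtColor(im,cv2.COLOR_BGR2HSV);m=((h[...,1]>90)&(h[...,0]<35)&(h[...,2]>(120 if n=='scene' else 100))).astype(np.uint8)*255
    try:r,_=blob(n,im,m,bx,66);print(n,'rim',r)
    except Exception as e:print(n,e)
E
```

```text
ee_pos: [481.8, 324.3, 15.4]
ft_force: [-1.9, -1.8, 4.4]
ft_force: [0.1, 0.3, -0.2]
width: 82.2
ee_pos: [482.3, 324.6, 168.1]
ft_force: [0.8, 1.2, 0.4]
ee_pos: [534.2, 119.4, 165.7]
ee_pos: [562.3, 11.2, 165.6]
t 31.5 p [562.3  11.2 165.6] tote xy [ -7.6 -16.4] yaw -75.8 zdir [ 0.001 -0.001 -1.   ] F [ 0.3  0.4 -0.2] w 87.9 q6 1.32
scene rim ((502.128662109375, 327.2986755371094), (10.065689086914062, 27.586868286132812), 11.193041801452637)
top rim ((481.84674072265625, 324.0122985839844), (44.690162658691406, 45.59804153442383), 58.32786178588867)
```

View pics/v12.png

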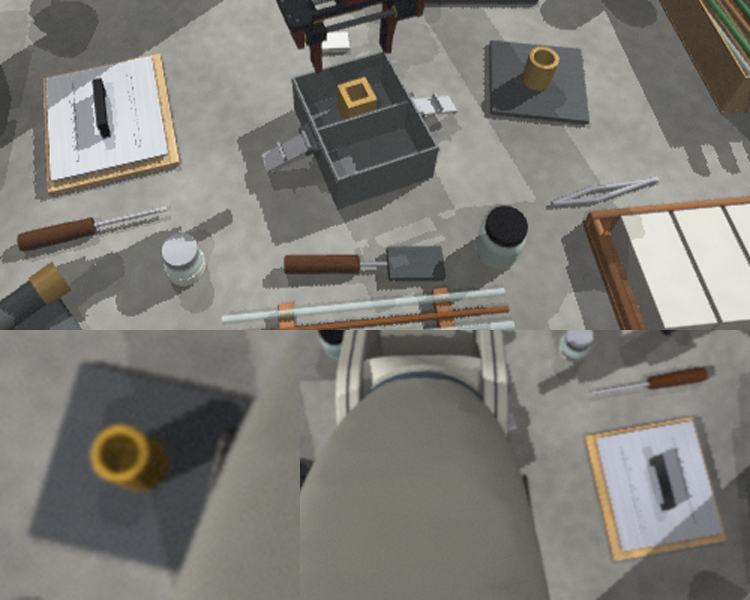

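The picture shows the mould upright on the plate, rim at lower-left crop (122,455). The lid is on the board with its handle up, both clips are open at (287,152) and (435,105), and the square mould is still in the tote at (357,95). The bystanders look unmoved. In the top view the rim centre is (481.8, 324.0) and the plate centre (480.4, 324). Handing in.

```bash
python3 -c "
from workcell import ctrl
print(ctrl.close_job())"
```

```text
the job is handed in; nothing more can be done
None
```

The job is done and handed in at about 31.6 s of the 61 s allowed. Both clips are flipped open, the lid lies right way up on the board, and the round mould stands upright on the 150 mm steel plate.

**Last checks:**
- **Lid:** it measured about 3 mm from the board's centre.
- **Round mould:** its rim was about 1.5 mm from the plate's centre in the top view. The same check in the scene view failed, because the rim mask caught only part of the ring. That view does show the mould upright on the plate.
- **Set-downs:** both touched down gently at the expected height, with wrist force under 10 N.
- **Everything else:** the clips stayed open, the square mould stayed in the tote, and the other things on the bench looked unmoved by eye. The gripper was open and clear at hand-in.

**What disagreed:**
- **Finger height:** the fingers end about 30 mm above the reported tool point. My first push on each clip therefore passed over its tab without moving it. I lowered the tool, checking the pictures and the force, and the second push on each clip opened it.
- **Cameras:** the two views differed by up to about 5 mm in x, so I used differences within a single view or averages.

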